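# Clamp a bar under the hold-down head of a tacking jig

## Robot

A 7-joint arm with a two-finger parallel gripper is mounted at the origin on the work surface. World frame = base frame: x ahead of the robot, y to its left, z up, the work surface at z = 0. Lengths are in m, angles in rad, forces in N, time in s.
With the tool pointing down it reaches from about 0.4 to 0.85 m from the base axis. Payload 4.4 kg.
Tool frame: the origin (TCP) lies midway between the tips of the shut fingers; the grasp point (between the pads) lies arm.tcp_to_grasp behind it (arm.tcp_to_grasp is the distance from the TCP to the grasp point, in m); z points along the fingers, y is the line along which they close (so a half turn about z gives the same grasp; the last joint's range is limited). The gripper opens to 94 mm and grips with 3 to 60 N. Pads are 16 mm wide; open, the fingers measure 119 mm over their backs; the gripper's body (75 mm by 177 mm) begins 78 mm behind the grasp point.
Start: joints at [1.278, 0.628, 0.038, 1.517, -0.027, 0.996, -0.02], TCP at [0.146, -0.633, 0.168] pointing down, gripper open.
Joint ranges: [-3.06, 3.06], [-0.37, 2.12], [-1.25, 1.32], [0.18, 2.47], [-1.1, 4.24], [0.23, 1.98], [-2.94, 2.94]. Speed limits (rad/s): [2.57, 2.57, 3.14, 3.14, 3.14, 3.14, 3.14].

## Interface

Orientations are given as a rotation vector (axis times angle).
In Python, from plant import arm gives the robot as it stands. The module is installed in compiled form; this text tells all that it offers.
- The arm moves only by the tool apply_moves, never from a script. Its argument "deltas" is a list of rows, each a list of 5 numbers: the shift along the tool's x, y, z in cm, then the turn about the tool's z in degrees, then the opening in per cent of the stroke, from 0 (shut) to 100 (fully open). A call has 1 to 10 rows; each row is the pose to reach, as a shift and turn from the pose commanded when the call began, along the tool's axes at that moment; what a row does not reach only later rows make up. A row lasts 1/8 s, in which the tool goes at most 62.5 mm and 10.7 degrees, less where a joint would pass 70% of its speed; a pose out of reach is approached as far as the arm can. A call with a gripper value outside its range is refused whole. The fingers move at their own pace and stop on an object; "squeeze" is the grip in N (left out, the last holds). Time passes only in rows, so rows that repeat a pose let the fingers close. It gives the time, the measured TCP pose, the force, the opening and the grip force at its end, in the units of the state.
- arm.sense(): the state, without advancing time (a new reading comes with each control period).
- arm.capture(name): name is "scene" or "top" or "wrist"; returns the picture (400x640x3 uint8, blue, green, red); there is no depth.
- arm.get_calibration(name): a dict with "fx", "fy", "cx", "cy" (pixels), "world_from_camera" (4x4, takes a point from camera to world coordinates). Camera axes: x right, y down, z forward; pixel columns grow to the right and rows downward; lengths in m; the calibration is good to about 2 mm. A picture is of the moment at which its call begins: read the wrist's pose just before it. get_calibration takes no time and is no camera call; for the wrist camera it gives the pose at the moment of the call.
- arm.finish_job(): hands the job in; it is judged then, once.
The state is a dict: "t": time; "qpos": joint angles; "qvel": joint speeds; "joint_efforts": joint torques, N m; "tcp_pos": TCP position; "eef_rot": TCP orientation; "ft_force": force on the tool from outside, world axes, zero at the start; "moment": the same for the moment, N m; "finger_gap": finger opening in m; "grip_force": force on a finger pad.
Only numpy, scipy, OpenCV 4.12 (cv2) and the standard library are available. Lean on these libraries where they do the work, as an engineer would, in place of code of your own. Each camera call takes 0.05 s, during which the arm holds its last target. There are 200 camera calls.

## Task

Swing the red-handled lever of the jig's hold-down head all the way up so that its foot lifts, and, with it up, slide the aluminium bar along the jig until its long side lies flush along the blue back fence and its end is flush against the yellow end stop. Then swing the lever all the way down again so that the foot clamps the bar there; leave the other things on the table where they are.

Things in the scene. Friction and masses are not known exactly. Their poses are not given: they have to be found in the camera images.
- home (a point): Where the centre of the bar's underside belongs, on top of the jig's green base plate (world z = 0.020). Fixed to the jig, whose place and yaw vary. Axes: x towards the back fence (away from the robot), y along the fence away from the end stop, z up. In this frame, mm: base plate x -100 to 110, y -120 to 280; foot centre at x 0, y -30; lever pivot axis along y through x 30, z 85.
- fence (a point): Middle of the lower edge of the blue back fence's front face, on the base plate. In home's frame, mm: x 25, y 92; the fence runs y -90 to 275, is 18 high and 14 thick. Its face must meet the bar's long side.
- stop (a point): Middle of the lower edge of the yellow end stop's face, on the base plate. In home's frame, mm: x -1.5, y -90; the stop spans x -39 to 36, is 18 high and 16 thick. Its face must meet the bar's end.
- head (a point): Centre of the top of the blue hold-down head, in home's frame, mm: x 40, y -30, z 105. The head's arm spans x -28 to 108, y -55 to -5, z 68 to 105, over the bar's path; its column stands behind the fence at x 58 to 108. The lever is on its -y side.
- bar: Loose solid aluminium bar, 50 x 180 x 25 mm (x, y, z), about 0.6 kg (mass and friction vary). Origin at the centre of its underside; y along its length. It starts flat on the base plate, on the side of the head away from the end stop, 14 to 30 mm from the fence side's flush place and up to 0.12 rad askew, with 110 to 150 mm to slide along the fence.
- lever (a joint): Angle of the hold-down lever: 0 = fully down (clamping; its arm slopes up towards the robot, 45 degrees above level), 0.90 rad = fully up (7 degrees past upright, towards +x of home). Starts at 0 to 0.1. Stiff hinge: stays where it is left, takes about 3 to 6 N at the handle. Raises the foot 24 mm per rad.
- lever_grip (a point): Middle of the lever's red handle, a bar 16 mm thick along y of home, 110 mm from the pivot. It moves with the lever. The handle's free end is 32 mm away to -y; the lever's steel arm (10 mm wide) begins 33 mm away to +y. In home's frame, at lever angle q: x = 30 - 110 cos(0.785 + q), y = -105, z = 85 + 110 sin(0.785 + q) mm.
- foot: Round black rubber foot under the head, 36 mm across. Origin at the centre of its underside. Lever down with nothing under it: 21 mm above the base plate, so it blocks the 25 mm bar; lever up: 43 mm above. It is sprung: with the lever fully down on the bar it gives 4 mm and presses with about 7 N.
- brush: Bystander: wooden-handled brush, about 200 mm long, lying on the table left of the jig.
- offcut: Bystander: wooden block 40 x 100 x 30 mm, lying on the base plate behind the fence.
- hammer: Bystander: hammer, about 260 mm long, lying on the table to the left.
- wrench: Bystander: wrench, about 180 mm long, lying on the table to the right.
- mug: Bystander: blue mug, 80 mm wide, 95 mm high.
- can: Bystander: green spray can, 66 mm wide, 170 mm high.
- flange: Bystander: brass-coloured ring, 110 mm wide, 14 mm thick, lying flat.
There are look-alikes about, which are no part of the job. What is shaped like the bar but orange or purple is not meant.

How it is judged:
By the outcome, as a careful person would: the job done as asked, in the order asked, and still so for the second after the job is handed in, with the robot touching nothing.
It also fails if it takes over 64 s, if anything falls off the work surface, if the arm or the gripper's body presses on something with over 40 N, if the wrist force passes 120 N, or if a joint passes its speed limit or range.

## Working session

There is one attempt and no reset: what is moved stays moved. The work goes in short steps, Python scripts to look and compute and a tool call to move; the robot and the scene stay as the last step left them, time stands still between calls to the robot, and variables do not carry over. Pictures are saved under pics/ and viewed, at most 10 in all, crops included, and the job is handed in when it is done.

Besides the shell and the picture viewer there is one more tool, called after "Request:" as name(argument=value, ...), one argument or row to a line, values as JSON. apply_moves: Moves the arm, as the interface text tells. Its arguments: {"type":"object","properties":{"deltas":{"type":"array","items":{"type":"array","items":{"type":"number"}}},"squeeze":{"type":"number"}},"required":["deltas"]}

```bash
mkdir -p pics
python3 - <<'E'
from plant import arm
import cv2,numpy as np
s=arm.sense();print(s['t'],s['tcp_pos'],s['eef_rot'],s['finger_gap'],arm.tcp_to_grasp)
for n in['scene','top']:
    cv2.imwrite(f'pics/{n}0.png',arm.capture(n));c=arm.get_calibration(n);print(n,c['fx'],c['cx'],c['cy'],np.round(c['world_from_camera'],3).tolist())
E
```

```text
0.0 [ 0.1459991  -0.63264152  0.16747652] [-3.11958075e+00 -3.55301917e-01  3.62656376e-04] 0.09418538793185509 0.0188
scene 385.09190495955625 317.64968968963666 195.09057193544234 [[0.246, 0.65, -0.719, 1.309], [0.969, -0.178, 0.172, -0.244], [-0.016, -0.739, -0.674, 0.902], [0.0, 0.0, 0.0, 1.0]]
top 472.11443408685244 314.84191081110845 197.0283798349699 [[0.003, -0.974, 0.228, 0.092], [-1.0, -0.002, 0.003, -0.06], [-0.002, -0.228, -0.974, 1.815], [0.0, 0.0, 0.0, 1.0]]
```

View pics/scene0.png

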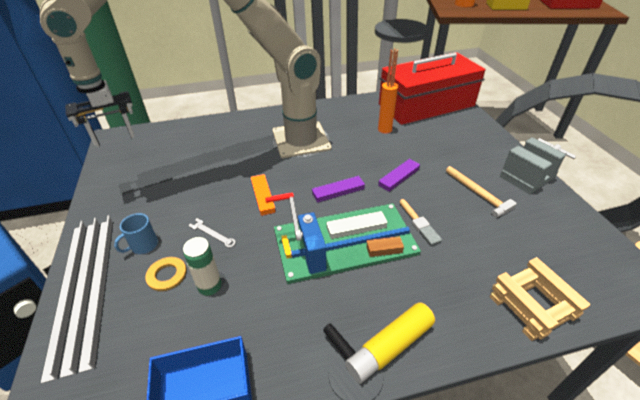

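View pics/top0.png

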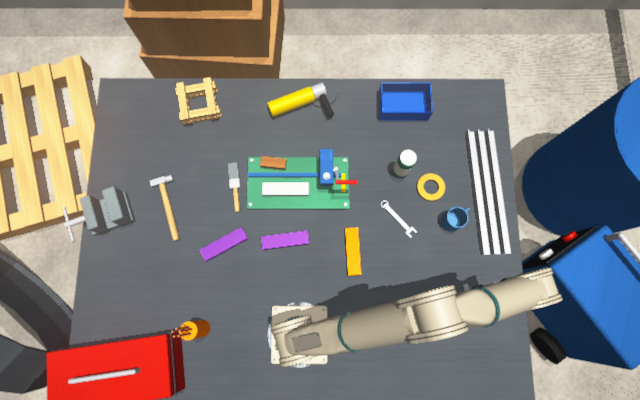

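The scene shows the jig: silver bar at (357,224) in scene and (285,188) in top; the red handle is at (280,197) in scene and (345,182) in top. Bar look-alikes in top are purple at (222,244) and (285,240), orange at (353,250), a brown offcut at (273,162), and the white rods at (488,190). The silver one on the green plate fits the description.

```bash
cat > h.py <<'E'
from plant import arm
import cv2,numpy as np
def cast(c,uv,z):
    uv=np.asarray(uv,float).reshape(-1,2);T=c['world_from_camera']
    d=np.c_[(uv[:,0]-c['cx'])/c['fx'],(uv[:,1]-c['cy'])/c['fy'],np.ones(len(uv))]@T[:3,:3].T
    return T[:3,3]+d*((z-T[2,3])/d[:,2])[:,None]
def proj(c,P):
    T=c['world_from_camera'];p=(np.atleast_2d(P)-T[:3,3])@T[:3,:3]
    return np.c_[p[:,0]/p[:,2]*c['fx']+c['cx'],p[:,1]/p[:,2]*c['fy']+c['cy']]
def mask(im,lo,hi):return cv2.inRange(cv2.cvtColor(im,cv2.COLOR_BGR2HSV),lo,hi)
def rect(c,m,z):
    p=np.argwhere(m)[:,::-1];h=cv2.convexHull(p.astype(np.float32))
    w=cast(c,h,z)[:,:2]*1000
    r=cv2.minAreaRect(w.astype(np.float32));return r,cv2.boxPoints(r)
E
python3 - <<'E'
from h import *
for n,roi in (('top',(235,145,360,220)),('scene',(265,180,430,290))):
    im=cv2.imread(f'pics/{n}0.png');c=arm.get_calibration(n)
    x0,y0,x1,y1=roi
    R=np.zeros(im.shape[:2],np.uint8);R[y0:y1,x0:x1]=255
    g=mask(im,(60,90,50),(88,255,255))&R
    nn,lab,st,_=cv2.connectedComponentsWithStats(g)
    g2=np.zeros_like(g)
    for i in range(1,nn):
        if st[i,4]>60:g2[lab==i]=255
    r,b=rect(c,g2,.02);print(n,'plate',r,np.round(b).tolist())
    w=mask(im,(0,0,170),(180,45,255))&R
    nn,lab,st,_=cv2.connectedComponentsWithStats(w);i=1+st[1:,4].argmax()
    r,b=rect(c,lab==i,.045);print('bar',r,np.round(b).tolist())
    m=mask(im,(0,170,120),(6,255,255))&R|mask(im,(174,170,120),(180,255,255))&R
    print('red',np.argwhere(m)[:,::-1].mean(0),cv2.boundingRect(m))
im=cv2.imread('pics/scene0.png')[170:300,250:440];cv2.imwrite('pics/crop.png',cv2.resize(im,None,fx=4,fy=4,interpolation=cv2.INTER_CUBIC))
E
```

```text
top plate ((572.6879272460938, 12.460983276367188), (207.69593811035156, 399.1230773925781), 0.11033438891172409) [[468.0, 212.0], [469.0, -187.0], [677.0, -187.0], [676.0, 212.0]]
bar ((542.658203125, 60.39262008666992), (47.91420364379883, 178.62843322753906), 0.12009275704622269) [[519.0, 150.0], [519.0, -29.0], [567.0, -29.0], [566.0, 150.0]]
red [346.48051948 181.63636364] (336, 180, 21, 4)
scene plate ((581.9442749023438, 11.058197021484375), (220.67495727539062, 399.6923522949219), 0.07790374010801315) [[471.0, 211.0], [472.0, -189.0], [693.0, -189.0], [692.0, 211.0]]
bar ((544.11279296875, 58.60744094848633), (182.47824096679688, 53.82495880126953), 89.82755279541016) [[517.0, -33.0], [571.0, -33.0], [571.0, 150.0], [517.0, 150.0]]
red [278.75630252 197.07563025] (266, 193, 27, 9)
```

View pics/crop.png

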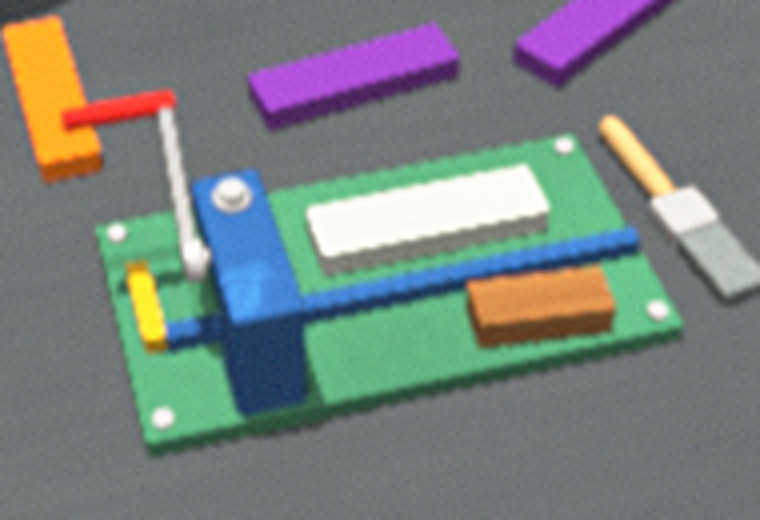

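The crop confirms the silver/white bar on the green plate at crop (428,212), and the lever's red handle at (118,108). Home ≈ (568,-68) mm, yaw ≈ 0; bar centre ≈ (543,60). Approaching the front of the handle with the fingers closed.

Request:
apply_moves(
  deltas=[
    [4,-3.5,0,0,0],
    [9,-7.7,0,3,0],
    [14,-12,0.3,6,0],
    [19,-16.3,0.6,9,0],
    [24,-20.6,0.9,13,0],
    [29,-24.9,1.1,13,0],
    [34,-29.2,1.3,13,0],
    [39,-33.5,1.3,13,0],
    [42.7,-36.6,1.3,13,0],
    [42.7,-36.6,1.3,13,0],
  ],
  squeeze=10,
)

```text
t: 1.35
tcp_pos: [0.4826, -0.1755, 0.155]
eef_rot: [-3.139, -0.013, -0.001]
ft_force: [0.2, -1.0, -0.7]
finger_gap: 0.0011
grip_force: 0.0
```

Run:
```python
from h import *
s=arm.sense();print(s['t'],s['tcp_pos'],s['eef_rot'],s['ft_force'],s['finger_gap'])
c=arm.get_calibration('wrist');im=arm.capture('wrist');cv2.imwrite('pics/w1.png',im);print(np.round(c['world_from_camera'],3).tolist(),c['fx'])
```

```text
1.35 [ 0.48262062 -0.17551544  0.15503859] [-3.13935419e+00 -1.32478056e-02 -1.31297154e-03] [ 0.19159409 -1.03331417 -0.67740175] 0.0010767024781813406
[[0.008, -0.961, -0.277, 0.564], [-1.0, -0.008, -0.001, -0.175], [-0.002, 0.277, -0.961, 0.372], [0.0, 0.0, 0.0, 1.0]] 355.812753220138
```

View pics/w1.png

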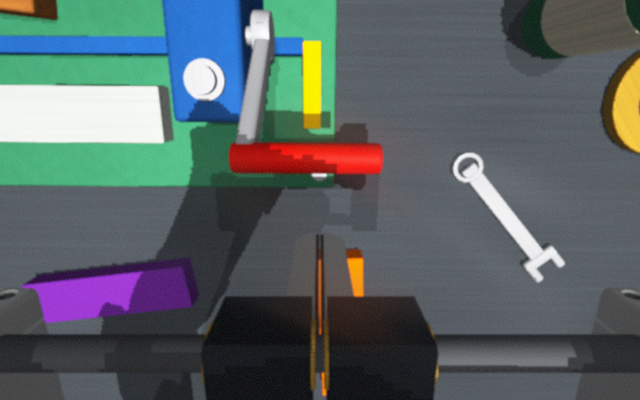

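Wrist view: red handle at cols 230–382, row 158; fingers at col 320, in front of its middle; fence face at about row 53, stop face at col 303. Quick refinement of these.

Run:
```python
from h import *
im=cv2.imread('pics/w1.png');c=arm.get_calibration('wrist')
m=mask(im,(0,170,90),(6,255,255))|mask(im,(174,170,90),(180,255,255));m[:130]=0;m[200:]=0
x,y,w,h=cv2.boundingRect(m);print('handle px',x,y,w,h,cast(c,[[x,y+h/2],[x+w,y+h/2]],.185)*1000)
b=mask(im,(95,120,60),(125,255,255))
e=[(u,np.flatnonzero(b[20:70,u]).max()+20.5) for u in range(10,160,10)]
w=cast(c,e,.038)*1000;p=np.polyfit(w[:,1],w[:,0],1);print('fence face x = ',p,'at y=24',np.polyval(p,24))
yl=mask(im,(24,120,90),(34,255,255));yl[:, :290]=0;yl[:, 335:]=0
e=[(np.flatnonzero(yl[v]).min()-.5,v) for v in range(50,120,10)]
print('stop face',np.round(cast(c,e,.038)*1000,1).tolist())
wh=mask(im,(0,0,190),(180,40,255));e=[(np.flatnonzero(wh[v,100:180]).max()+100.5,v) for v in range(92,138,8)]
print('bar end',np.round(cast(c,e,.045)*1000,1).tolist())
for u in(20,140):
    f=np.flatnonzero(wh[70:160,u])+70;print(np.round(cast(c,[[u,f.min()-.5],[u,f.max()+.5]],.045)*1000,1).tolist())
```

```text
handle px 229 143 154 32 [[ 530.13675166 -128.24638785  185.        ]
 [ 530.62086259 -209.84347263  185.        ]]
fence face x =  [2.67853059e-03 5.95705948e+02] at y=24 595.7702326578341
stop face [[600.3, -160.9, 38.0], [592.1, -160.8, 38.0], [583.8, -160.8, 38.0], [575.4, -160.7, 38.0], [566.9, -160.7, 38.0], [558.2, -160.6, 38.0], [549.4, -160.5, 38.0]]
bar end [[564.4, -33.2, 45.0], [557.6, -33.3, 45.0], [550.7, -33.3, 45.0], [543.7, -33.4, 45.0], [536.7, -33.5, 45.0], [529.5, -33.5, 45.0]]
[[570.0, 86.6, 45.0], [520.2, 97.9, 45.0]]
[[569.8, -18.5, 45.0], [519.9, -11.8, 45.0]]
```

Request:
apply_moves(
  deltas=[
    [2,0,0,0,0],
    [3.5,0,0,0,0],
    [5,0,-0.5,0,0],
    [6.5,0,-1,0,0],
    [8,0,-1.5,0,0],
    [9.2,0,-2,0,0],
    [10.2,0,-2,0,0],
    [10.8,0,-2,0,0],
  ],
)

```text
t: 2.4
tcp_pos: [0.5913, -0.1829, 0.1816]
eef_rot: [3.139, -0.003, 0.014]
ft_force: [-4.4, 2.3, 25.6]
finger_gap: 0.0005
grip_force: 9.8
```

Run:
```python
from h import *
s=arm.sense();print(s['tcp_pos'],s['ft_force'],s['moment'])
im=arm.capture('scene');a=arm.capture('wrist')
o=np.hstack([cv2.resize(im[130:280,220:360],(373,400),interpolation=cv2.INTER_CUBIC),a[:,100:520]])
cv2.imwrite('pics/s2.png',o)
```

```text
[ 0.59128008 -0.18290252  0.18160941] [-4.40277598  2.26323593 25.59895628] [0.50361487 0.77123983 0.021468  ]
```

View pics/s2.png

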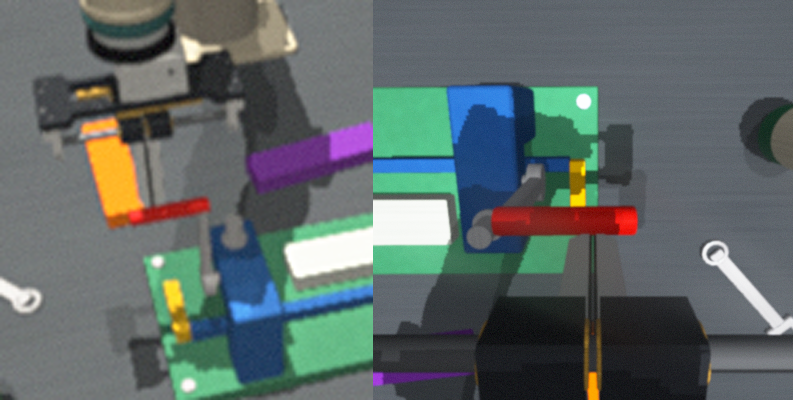

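Handle is almost upright at wrist-crop (565,220); the fingers stick to it and press down, so I raise slightly while finishing the swing.

Request:
apply_moves(
  deltas=[
    [0,0,-0.8,0,0],
    [0.5,0,-0.9,0,0],
    [1.0,0,-0.9,0,0],
    [1.4,0,-0.9,0,0],
  ],
)

```text
t: 3.0
tcp_pos: [0.6013, -0.1815, 0.1841]
eef_rot: [3.141, -0.001, -0.003]
ft_force: [-2.7, -1.2, 3.5]
finger_gap: 0.0006
grip_force: 2.0
```

Request:
apply_moves(
  deltas=[
    [0.5,0,0,0,0],
    [1.0,0,0,0,0],
    [1.3,0,0,0,0],
  ],
)

```text
t: 3.38
tcp_pos: [0.6035, -0.1816, 0.1833]
eef_rot: [-3.14, 0.004, 0.035]
ft_force: [-26.1, 1.2, 18.6]
finger_gap: 0.0002
grip_force: 12.9
```

Lever is against its upper stop (26 N). Retreating and going to the bar's near long side.

Request:
apply_moves(
  deltas=[
    [-2,0,0,0,0],
    [-6,0,0,0,0],
    [-11,-2,0,0,0],
    [-12,-7.5,0,0,0],
    [-12,-13,1,0,0],
    [-12,-18.5,4,0,0],
    [-12,-23,8,0,0],
    [-12,-23.7,12.5,0,0],
    [-12,-23.7,15,0,0],
    [-12,-23.7,15,0,0],
  ],
)

```text
t: 4.62
tcp_pos: [0.4941, 0.057, 0.0326]
eef_rot: [-3.142, -0.001, 0.005]
ft_force: [-0.5, -0.5, 1.1]
finger_gap: 0.0011
grip_force: 0.0
```

Run:
```python
from h import *
s=arm.sense();print(s['t'],s['tcp_pos'],s['eef_rot'],s['ft_force'])
a=arm.capture('wrist');im=arm.capture('scene')
o=np.hstack([cv2.resize(im[150:290,240:380],(400,400),interpolation=cv2.INTER_CUBIC),a[:,120:520]])
cv2.imwrite('pics/s3.png',o)
```

```text
4.625 [0.49409978 0.05699782 0.03262341] [-3.14152071e+00 -1.08199313e-03  4.70379582e-03] [-0.54649021 -0.47460797  1.14899299]
```

View pics/s3.png

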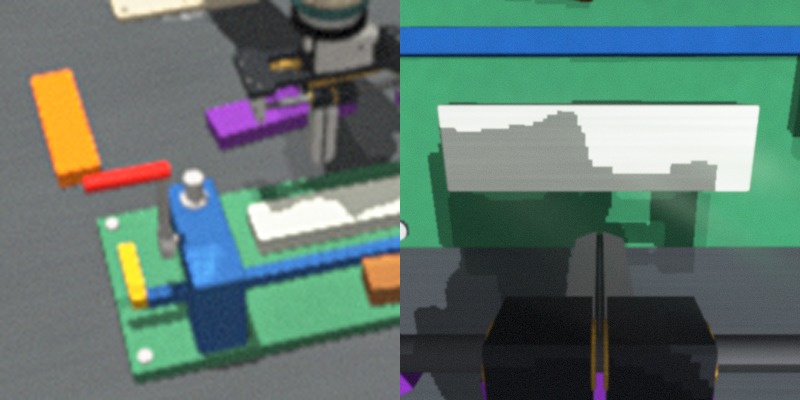

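Scene half: the lever stands upright at (165,210), its screw raised. Wrist half: bar at cols 440–757, fingers at col 600, mid-bar. Pushing it to the fence.

Request:
apply_moves(
  deltas=[
    [1.2,0,0,0,0],
    [2.2,0,0,0,0],
    [3,0,0,0,0],
    [3.7,0,0,0,0],
    [4.2,0,0,0,0],
    [4.7,0,0,0,0],
    [5.1,0,0,0,0],
    [5.4,0,0,0,0],
  ],
)

```text
t: 5.72
tcp_pos: [0.5491, 0.0563, 0.0344]
eef_rot: [3.142, -0.0, -0.0]
ft_force: [-0.1, 0.5, -0.1]
finger_gap: 0.0005
grip_force: 0.0
```

```bash
cat >> h.py <<'E'
def barfind(im,c):
    "bar outline on top face from bright/grey neutral pixels -> world mm"
    m=mask(im,(0,0,120),(180,40,255));m[250:]=0
    n,l,st,_=cv2.connectedComponentsWithStats(cv2.morphologyEx(m,cv2.MORPH_CLOSE,np.ones((5,5))))
    i=1+st[1:,4].argmax();p=cv2.approxPolyDP(cv2.convexHull(np.argwhere(l==i)[:,::-1].astype(np.int32)),6,True)
    return np.c_[p.reshape(-1,2),np.round(cast(c,p,.045)[:,:2]*1000,1)]
E
python3 - <<'E'
from h import *
s=arm.sense();print(s['t'],s['tcp_pos'],s['ft_force'])
c=arm.get_calibration('wrist');a=arm.capture('wrist');cv2.imwrite('pics/w4.png',a);print(barfind(a,c))
E
```

```text
5.725 [0.54914978 0.05627933 0.03435895] [-0.08605867  0.52193325 -0.09990241]
[[465.  201.  568.6 -31.2]
 [459.  249.  537.1 -31. ]
 [176.  249.  537.2 147.1]
 [172.  200.  569.4 145.9]
 [373.  190.  575.5  24.8]]
```

View pics/w4.png

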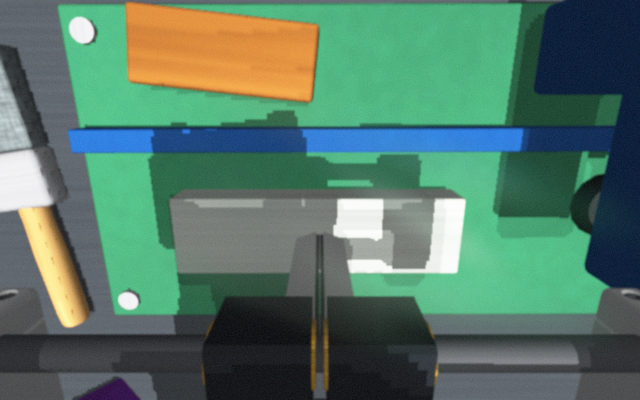

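Run:
```python
from h import *
s=arm.sense();t=s['tcp_pos'];c=arm.get_calibration('wrist')
print('wrist tcp px',proj(c,t),'at +10mm',proj(c,t+[0,0,.01]),'+20',proj(c,t+[0,0,.02]),'bar front px z45',proj(c,[.52,.057,.045]),proj(c,[.545,.057,.045]))
cs=arm.get_calibration('scene');im=arm.capture('scene');P=proj(cs,t);print('scene tcp',P,'bar corners',proj(cs,[[.52,-.033,.045],[.57,-.033,.045],[.57,.147,.045],[.52,.147,.045]]))
x,y=P[0].astype(int);o=im[y-60:y+50,x-60:x+70].copy()
cv2.imwrite('pics/s5.png',cv2.resize(o,None,fx=5,fy=5,interpolation=cv2.INTER_CUBIC))
```

```text
wrist tcp px [[320.36372279 225.06717456]] at +10mm [[320.41729747 230.75569329]] +20 [[320.47573725 236.9607851 ]] bar front px z45 [[319.26667372 274.17779832]] [[319.24401153 238.08136231]]
scene tcp [[356.00347812 225.70829557]] bar corners [[325.40314368 222.069266  ]
 [329.78979831 233.8462835 ]
 [386.57861296 222.35588833]
 [380.62011034 211.21951082]]
```

View pics/s5.png

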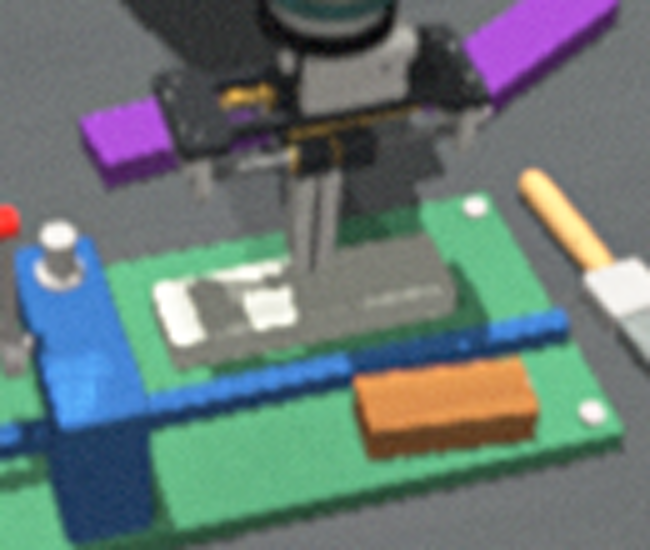

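The crop shows the fingertips at (318,270) above the bar's top, not in front of it: the real tips sit ~15 mm higher than I assumed, and the bar is unmoved. Backing off, then feeling for the plate.

Request:
apply_moves(
  deltas=[
    [-1,0,-0.5,0,0],
    [-3,0,-0.5,0,0],
    [-5.3,0,0,0,0],
    [-5.3,0,0,0,0],
    [-5.3,0,0.8,0,0],
    [-5.3,0,1.2,0,0],
    [-5.3,0,1.5,0,0],
    [-5.3,0,1.8,0,0],
  ],
)

```text
t: 6.82
tcp_pos: [0.4962, 0.0562, 0.016]
eef_rot: [3.142, -0.0, -0.0]
ft_force: [0.7, 0.7, 0.3]
finger_gap: 0.0005
grip_force: 0.0
```

Request:
apply_moves(
  deltas=[
    [0,0,0.3,0,0],
    [0,0,0.6,0,0],
    [0,0,0.8,0,0],
  ],
)

```text
t: 7.2
tcp_pos: [0.496, 0.0563, 0.0082]
eef_rot: [3.142, -0.0, -0.0]
ft_force: [0.0, 0.0, -0.4]
finger_gap: 0.0006
grip_force: 0.0
```

Request:
apply_moves(
  deltas=[
    [1.2,0,0,0,0],
    [2.2,0,0,0,0],
    [3,0,0,0,0],
    [3.6,0,0,0,0],
    [4.1,0,0,0,0],
  ],
)

```text
t: 7.82
tcp_pos: [0.5373, 0.0563, 0.0084]
eef_rot: [-3.142, 0.0, 0.0]
ft_force: [-0.6, -0.7, -0.3]
finger_gap: 0.0002
grip_force: 0.0
```

Run:
```python
from h import *
s=arm.sense();print(s['t'],s['tcp_pos'],s['ft_force'],s['qpos'])
c=arm.get_calibration('wrist');a=arm.capture('wrist');cv2.imwrite('pics/w6.png',a);print(barfind(a,c))
im=arm.capture('scene');P=proj(arm.get_calibration('scene'),s['tcp_pos']);print(P)
x,y=P[0].astype(int)
cv2.imwrite('pics/s6.png',np.hstack([a[120:340,160:500],cv2.resize(im[y-45:y+10,x-35:x+40],(300,220),interpolation=cv2.INTER_CUBIC)]))
```

```text
7.825 [0.53729823 0.05626528 0.00835726] [-0.59549034 -0.73403498 -0.33085483] [-0.17458349  0.7094387   0.02792831  1.95584728 -0.03971367  0.47691824
 -1.68908154]
[[486.  200.  565.2 -31.1]
 [479.  249.  537.1 -30.9]
 [155.  249.  537.2 147.3]
 [147.  192.  569.7 147.3]
 [472.  185.  573.4 -22.7]]
[[354.32968526 228.60644638]]
```

View pics/s6.png

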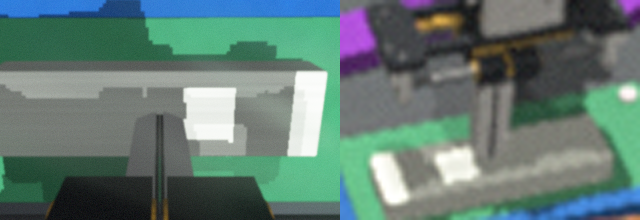

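The fingers still show over the bar top, so the real tips are even higher (≥37 mm above nominal TCP; consistent with the lever contact). I'll touch the bar top gently to measure.

Request:
apply_moves(
  deltas=[
    [0,0,0.2,0,0],
    [0,0,0.4,0,0],
    [0,0,0.5,0,0],
  ],
)

```text
t: 8.3
tcp_pos: [0.5376, 0.0563, 0.0079]
eef_rot: [-3.141, 0.001, -0.003]
ft_force: [-9.4, -0.1, 47.8]
finger_gap: 0.0006
grip_force: 24.2
```

Request:
apply_moves(
  deltas=[
    [0,0,-0.6,0,0],
    [-0.5,0,-1.2,0,0],
    [-3,0,-1.2,0,0],
    [-4.6,0,-0.6,0,0],
    [-4.6,0,0.3,0,0],
    [-4.6,0,0.9,0,0],
    [-4.6,0,1.2,0,0],
    [-4.6,0,1.2,0,0],
  ],
)

```text
t: 9.3
tcp_pos: [0.4913, 0.0562, -0.009]
eef_rot: [3.142, -0.0, -0.0]
ft_force: [-0.1, -0.1, 1.1]
finger_gap: 0.0003
grip_force: 0.0
```

Request:
apply_moves(
  deltas=[
    [1.2,0,0,0,0],
    [2.0,0,0,0,0],
    [2.6,0,0,0,0],
    [3.1,0,0,0,0],
    [3.5,0,0,0,0],
    [3.9,0,0,0,0],
    [4.2,0,0,0,0],
  ],
)

```text
t: 10.18
tcp_pos: [0.5282, 0.056, -0.0089]
eef_rot: [3.141, 0.0, -0.014]
ft_force: [-7.8, -0.2, 7.0]
finger_gap: 0.0004
grip_force: 4.3
```

Request:
apply_moves(
  deltas=[
    [0.3,0,0,0,0],
    [0.6,0,0,0,0],
    [0.9,0,0,0,0],
    [1.1,0,0,0,0],
  ],
)

```text
t: 10.68
tcp_pos: [0.5366, 0.0559, -0.0091]
eef_rot: [3.14, 0.0, -0.022]
ft_force: [-14.4, 0.0, 10.2]
finger_gap: 0.0003
grip_force: 6.9
```

```bash
cat > look.py <<'E'
from h import *
s=arm.sense();print(s['t'],s['tcp_pos'],s['ft_force'])
for n in('wrist','top'):
    c=arm.get_calibration(n);a=arm.capture(n);cv2.imwrite(f'pics/{n}_{s["t"]:.2f}.png',a)
    if n=='top':
        R=np.zeros_like(a);R[145:220,240:345]=a[145:220,240:345];a=R
    print(n,barfind(a,c).tolist())
E
python3 look.py
```

```text
10.675 [ 0.53658123  0.05586691 -0.00909853] [-14.36056195   0.03537692  10.22278731]
wrist [[512.0, 150.0, 594.5, -31.3], [496.0, 243.0, 548.3, -30.6], [282.0, 242.0, 548.9, 75.0], [134.0, 221.0, 560.0, 146.3], [120.0, 146.0, 596.4, 147.1], [508.0, 143.0, 597.7, -29.0]]
top [[316.0, 145.0, 718.2, -59.4], [298.0, 190.0, 534.7, 9.8], [254.0, 211.0, 451.5, 177.2], [242.0, 205.0, 474.9, 224.1], [240.0, 157.0, 668.0, 239.2], [259.0, 145.0, 717.8, 166.0]]
```

Request:
apply_moves(
  deltas=[
    [0.3,0,0,0,0],
    [0.4,0,0,0,0],
    [-1.5,0,0,0,0],
    [-2.5,0,0,0,0],
    [-2.5,-5,0,0,0],
    [-2.5,-10,0,0,0],
    [-2,-12.8,0,0,0],
    [0.5,-12.8,0,0,0],
    [2.3,-12.8,0,0,0],
    [2.3,-12.8,0,0,0],
  ],
)

```text
t: 12.02
tcp_pos: [0.5691, 0.1842, -0.0085]
eef_rot: [-3.141, 0.002, -0.004]
ft_force: [-0.6, 0.3, -0.8]
finger_gap: 0.0006
grip_force: 0.0
```

```bash
python3 look.py
```

```text
12.025 [ 0.56909828  0.1842285  -0.00848588] [-0.55203622  0.29520846 -0.83695335]
wrist [[639.0, 249.0, 576.2, 25.5], [393.0, 249.0, 576.4, 148.2], [397.0, 210.0, 596.8, 147.4], [639.0, 208.0, 597.7, 30.8]]
top [[344.0, 146.0, 714.3, -170.1], [308.0, 188.0, 542.8, -28.8], [251.0, 194.0, 518.4, 191.0], [240.0, 186.0, 550.2, 234.7], [240.0, 155.0, 676.2, 239.5], [249.0, 145.0, 717.8, 205.6]]
```

Request:
apply_moves(
  deltas=[
    [-0.3,1.5,0,0,0],
    [-0.3,2.8,0,0,0],
    [-0.3,4.1,0,0,0],
    [-0.3,5.4,0,0,0],
    [-0.3,6.7,0,0,0],
    [-0.3,8,0,0,0],
    [-0.3,9.3,0,0,0],
    [-0.3,10.6,0,0,0],
    [-0.3,11.9,0,0,0],
    [-0.3,13.2,0,0,0],
  ],
)

```text
t: 13.38
tcp_pos: [0.5628, 0.0532, -0.0086]
eef_rot: [-3.139, -0.001, 0.002]
ft_force: [-0.9, 4.7, -1.2]
finger_gap: 0.0005
grip_force: 2.4
```

```bash
python3 look.py
```

```text
13.375 [ 0.56284455  0.05319072 -0.00862822] [-0.89898922  4.69913984 -1.24710685]
wrist [[639.0, 237.0, 577.0, -103.5], [626.0, 249.0, 570.6, -98.7], [347.0, 249.0, 570.5, 40.0], [346.0, 198.0, 597.0, 41.0], [639.0, 198.0, 597.0, -98.5]]
top [[337.0, 186.0, 551.0, -141.1], [252.0, 211.0, 451.5, 184.9], [243.0, 204.0, 478.9, 220.4], [240.0, 152.0, 688.6, 240.0], [327.0, 146.0, 714.2, -102.9]]
```

Request:
apply_moves(
  deltas=[
    [0,0.9,0,0,0],
    [0,1.5,0,0,0],
    [0,2.0,0,0,0],
    [0,2.3,0,0,0],
    [0,2.6,0,0,0],
  ],
)

```text
t: 14.1
tcp_pos: [0.5634, 0.0329, -0.0085]
eef_rot: [-3.134, -0.006, 0.001]
ft_force: [-2.2, 17.6, 1.5]
finger_gap: 0.0003
grip_force: 8.5
```

Run:
```python
from h import *
s=arm.sense();print(s['t'],s['tcp_pos'],s['ft_force'])
c=arm.get_calibration('wrist');a=arm.capture('wrist');cv2.imwrite('pics/w7.png',a);print(barfind(a,c).tolist())
b=mask(a,(95,120,40),(125,255,255))
for u in range(360,600,30):
    f=np.flatnonzero(b[80:300,u])+80
    print(u,f.min(),f.max(),a[f.max():f.max()+14:2,u].tolist(),np.round(cast(c,[[u,f.max()+.5]],.038)*1000,1)[0,:2])
cv2.imwrite('pics/w7c.png',cv2.resize(a[100:300,300:640],None,fx=2.2,fy=2.2,interpolation=cv2.INTER_CUBIC))
```

```text
14.1 [ 0.56340374  0.03291505 -0.00851731] [-2.24038764 17.57771407  1.53340898]
[[630.0, 200.0, 597.2, -114.4], [624.0, 224.0, 585.1, -114.5], [582.0, 249.0, 571.8, -97.0], [344.0, 246.0, 572.7, 21.0], [345.0, 200.0, 596.5, 21.0], [363.0, 195.0, 599.1, 12.5]]
360 161 193 [[185, 115, 68], [115, 109, 100], [119, 122, 115], [160, 163, 155], [176, 184, 178], [176, 183, 179], [178, 183, 176]] [597.8  13.2]
390 161 193 [[186, 126, 82], [134, 127, 118], [140, 139, 129], [174, 178, 166], [189, 190, 179], [185, 190, 177], [186, 191, 178]] [597.9  -1.7]
420 161 193 [[130, 86, 49], [111, 106, 95], [116, 118, 113], [159, 167, 160], [187, 190, 183], [181, 184, 176], [182, 184, 177]] [598.  -16.5]
450 162 193 [[128, 82, 55], [107, 103, 97], [109, 115, 109], [158, 163, 159], [184, 190, 184], [174, 184, 174], [178, 184, 179]] [598.1 -31.3]
480 163 193 [[212, 134, 82], [139, 125, 111], [127, 131, 124], [231, 234, 231], [253, 254, 253], [253, 254, 254], [253, 254, 253]] [598.1 -46.1]
510 161 193 [[217, 154, 104], [143, 132, 116], [139, 142, 132], [227, 233, 226], [252, 253, 252], [253, 254, 253], [252, 253, 252]] [598.2 -60.9]
540 80 178 [[117, 87, 60], [118, 87, 63], [118, 91, 69], [121, 95, 73], [126, 104, 79], [129, 103, 82], [130, 103, 83]] [605.9 -74.4]
570 80 191 [[104, 73, 53], [100, 77, 58], [106, 105, 91], [112, 113, 106], [125, 128, 122], [130, 137, 129], [135, 140, 132]] [599.4 -90.2]
```

View pics/w7c.png

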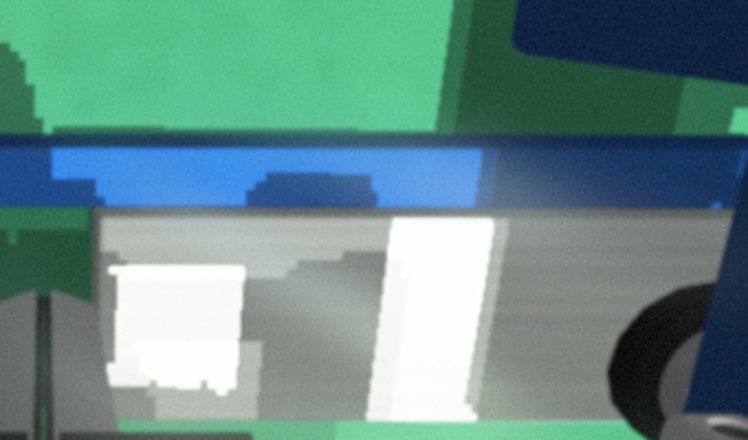

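The crop shows the bar flush on the fence with no gap (edge row 210) and its end pressed home by the fingers; the foot is over it at (670,370). Now up and over, behind the raised handle.

Request:
apply_moves(
  deltas=[
    [0,-2,0,0,0],
    [0,-2.5,-4,0,0],
    [0,-2.5,-9.5,0,0],
    [0,-2.5,-15,0,0],
    [0.5,-1,-20.5,0,0],
    [3,4,-22.5,0,0],
    [6,9,-22.5,0,0],
    [8.5,14.5,-22.5,0,0],
    [8.5,20,-22.5,0,0],
    [8.5,20.4,-22.5,0,0],
  ],
)

```text
t: 15.4
tcp_pos: [0.6471, -0.1866, 0.216]
eef_rot: [3.136, -0.015, -0.002]
ft_force: [-0.3, 0.2, -0.4]
finger_gap: 0.0003
grip_force: 0.0
```

Request:
apply_moves(
  deltas=[
    [0,0,3,0,0],
    [0,0,6.4,0,0],
    [-1.2,0,6.4,0,0],
    [-2.4,0,6.4,0,0],
    [-3.6,0,6.4,0,0],
    [-4.8,0,6.5,0,0],
    [-6,0,6.8,0,0],
    [-7.2,0,7.2,0,0],
    [-8.2,0,7.8,0,0],
    [-9.2,0,8.5,0,0],
  ],
)

```text
t: 16.65
tcp_pos: [0.5561, -0.1778, 0.1308]
eef_rot: [3.142, -0.0, -0.001]
ft_force: [2.8, -0.2, 2.1]
finger_gap: 0.0002
grip_force: 1.0
```

Following the arc well. Continuing to the lower stop.

Request:
apply_moves(
  deltas=[
    [-0.8,0,0.7,0,0],
    [-1.5,0,1.3,0,0],
    [-2.2,0,1.9,0,0],
    [-2.8,0,2.3,0,0],
  ],
)

```text
t: 17.15
tcp_pos: [0.5433, -0.1788, 0.1131]
eef_rot: [3.137, 0.002, 0.043]
ft_force: [22.5, 0.7, 19.1]
finger_gap: 0.0003
grip_force: 11.5
```

Request:
apply_moves(
  deltas=[
    [1.5,0,-1.2,0,0],
    [4,0,-3,0,0],
    [5,0,-8,0,0],
    [2,0,-12,0,0],
    [-4,0,-14,0,0],
    [-8,0,-14,0,0],
    [-8,0,-14,0,0],
  ],
)

```text
t: 18.02
tcp_pos: [0.4443, -0.1778, 0.248]
eef_rot: [-3.141, 0.004, 0.007]
ft_force: [1.4, -0.1, -0.4]
finger_gap: 0.0007
grip_force: 0.0
```

Run:
```python
from h import *
s=arm.sense();print(s['t'],s['tcp_pos'],s['ft_force'])
for n,roi in(('wrist',(100,100,500,330)),('scene',(255,175,300,225)),('top',(325,170,365,195))):
    c=arm.get_calibration(n);a=arm.capture(n);cv2.imwrite(f'pics/end_{n}.png',a)
    m=mask(a,(0,150,70),(6,255,255))|mask(a,(174,150,70),(180,255,255));R=np.zeros_like(m);x0,y0,x1,y1=roi;R[y0:y1,x0:x1]=m[y0:y1,x0:x1]
    p=np.argwhere(R)[:,::-1].astype(np.float32)
    if len(p)==0: print(n,'none');continue
    r=cv2.minAreaRect(p);print(n,r,'centroid',p.mean(0))
    for q in(0,.05,.1,.2,.3):
        th=.785+q;print(q,proj(c,np.array([.571+.03-.11*np.cos(th),-.0705-.105,.105+.11*np.sin(th)])).round(1))
im=cv2.imread('pics/scene0.png');m=mask(im,(0,150,70),(6,255,255))|mask(im,(174,150,70),(180,255,255));p=np.argwhere(m[175:225,255:300])[:,::-1]+[255,175];print('start',p.mean(0))
```

```text
18.025 [ 0.44432579 -0.1777606   0.24799261] [ 1.36396075 -0.06661437 -0.39159239]
wrist ((306.0, 102.5), (5.0, 102.0), 90.0) centroid [306.02798 102.31993]
0 [[317.   97.5]]
0.05 [[316.9  92. ]]
0.1 [[316.8  86.1]]
0.2 [[316.7  72.9]]
0.3 [[316.6  58. ]]
scene ((279.01922607421875, 197.09616088867188), (5.295135498046875, 27.064023971557617), 78.69007110595703) centroid [278.98495 196.99248]
0 [[275.7 198.1]]
0.05 [[275.8 198.1]]
0.1 [[275.9 198.1]]
0.2 [[276.3 198.5]]
0.3 [[276.7 199.3]]
top none
start [279.31851852 197.01481481]
```

Run:
```python
from h import *
a=cv2.imread('pics/end_wrist.png');c=arm.get_calibration('wrist')
m=mask(a,(0,150,70),(6,255,255))|mask(a,(174,150,70),(180,255,255));m[160:]=0
print(cv2.boundingRect(m));p=np.argwhere(m)[:,::-1].mean(0);print(p,cast(c,[p],.183)*1000)
b=cv2.imread('pics/w1.png');m=mask(b,(0,150,70),(6,255,255))|mask(b,(174,150,70),(180,255,255));m[200:]=0
y=mask(a,(22,120,90),(36,255,255));y[160:]=0;print('yellow',cv2.boundingRect(y))
```

```text
(255, 84, 104, 22)
[306.92351275  94.79084042] [[ 530.17019789 -167.37188131  183.        ]]
yellow (303, 10, 337, 98)
```

Handle is back at its starting place within about 0.03 rad; a light press from above will confirm it is fully down.

Request:
apply_moves(
  deltas=[
    [4,0,0,0,0],
    [8,0,0,0,0],
    [8,0,4,0,0],
    [8,0,8,0,0],
    [8,0,9,0,0],
    [8,0,9.3,0,0],
    [8,0,9.5,0,0],
  ],
)

```text
t: 19.05
tcp_pos: [0.5302, -0.1781, 0.1545]
eef_rot: [3.141, -0.0, 0.004]
ft_force: [-0.1, 0.5, 0.5]
finger_gap: 0.0006
grip_force: 0.0
```

Request:
apply_moves(
  deltas=[
    [-0.3,0,0.1,0,0],
    [-0.3,0,0.3,0,0],
    [-0.3,0,0.4,0,0],
  ],
)

```text
t: 19.42
tcp_pos: [0.528, -0.1782, 0.1532]
eef_rot: [3.141, -0.0, 0.009]
ft_force: [-3.8, 2.2, 22.9]
finger_gap: 0.0006
grip_force: 11.5
```

Contact at tip height ≈ 0.190 m with 23 N and no give, so the lever is fully down. Retreating clear.

Request:
apply_moves(
  deltas=[
    [0,0,-2,0,0],
    [0,0,-6,0,0],
    [-4,0,-10,0,0],
    [-8,0,-12,0,0],
    [-11,0,-12,0,0],
    [-11,0,-12,0,0],
  ],
)

```text
t: 20.18
tcp_pos: [0.4142, -0.1781, 0.2705]
eef_rot: [3.141, -0.003, 0.002]
ft_force: [-0.7, 0.2, 0.6]
finger_gap: 0.0006
grip_force: 0.0
```

Run:
```python
from h import *
s=arm.sense();print(s['t'],s['tcp_pos'],s['ft_force'])
c=arm.get_calibration('wrist');a=arm.capture('wrist');cv2.imwrite('pics/fin.png',a)
m=mask(a,(0,150,70),(6,255,255))|mask(a,(174,150,70),(180,255,255));m[200:]=0
p=np.argwhere(m)[:,::-1].mean(0);print('handle',cast(c,[p],.183)*1000)
c=arm.get_calibration('top');a=arm.capture('top')
w=mask(a,(0,0,150),(180,45,255));R=np.zeros_like(w);R[173:198,290:345]=0;R[150:210,255:330]=w[150:210,255:330]
n,l,st,_=cv2.connectedComponentsWithStats(R);i=1+st[1:,4].argmax();print(st[i],rect(c,l==i,.045)[1].round(1).tolist())
```

```text
20.175 [ 0.41423856 -0.17807129  0.27054777] [-0.72648101  0.16304494  0.5657076 ]
handle [[ 524.96811065 -168.09478862  183.        ]]
[295 176  30  13 316] [[542.7000122070312, 22.0], [542.9000244140625, -90.69999694824219], [591.0999755859375, -90.5999984741211], [590.9000244140625, 22.100000381469727]]
```

The handle went from 530 to 525 mm with that press; one more press to make sure it is seated.

Request:
apply_moves(
  deltas=[
    [4,0,0,0,0],
    [9,0,0,0,0],
    [10.8,0,4,0,0],
    [10.8,0,8,0,0],
    [10.8,0,11,0,0],
    [10.8,0,11.8,0,0],
    [10.8,0,12.1,0,0],
    [10.8,0,12.1,0,0],
    [10.8,0,12.1,0,0],
  ],
)

```text
t: 21.4
tcp_pos: [0.5245, -0.1771, 0.1527]
eef_rot: [-3.141, -0.001, -0.001]
ft_force: [-12.3, 3.7, 36.7]
finger_gap: 0.0002
grip_force: 18.1
```

Request:
apply_moves(
  deltas=[
    [0,0,-2,0,0],
    [0,0,-6,0,0],
    [-4,0,-10,0,0],
    [-8,0,-12,0,0],
    [-11,0,-12,0,0],
    [-11,0,-12,0,0],
  ],
)

```text
t: 22.15
tcp_pos: [0.4135, -0.1779, 0.2689]
eef_rot: [3.141, -0.002, 0.001]
ft_force: [0.4, -0.3, -0.2]
finger_gap: 0.0005
grip_force: 0.0
```

Run:
```python
from h import *
s=arm.sense();print(s['t'],s['tcp_pos'],s['ft_force'])
c=arm.get_calibration('wrist');a=arm.capture('wrist')
m=mask(a,(0,150,70),(6,255,255))|mask(a,(174,150,70),(180,255,255));m[200:]=0
p=np.argwhere(m)[:,::-1].mean(0);print('handle',cast(c,[p],.183)*1000)
```

```text
22.15 [ 0.41346127 -0.17789505  0.26889189] [ 0.40263615 -0.26722708 -0.15418709]
handle [[ 524.86720306 -168.04216505  183.        ]]
```

Unchanged at 37 N: the lever is seated, the bar is in place, and the arm is clear.

```bash
python3 -c "
from plant import arm
print(arm.finish_job())"
```

```text
the job is handed in; nothing more can be done
None
```

The job is handed in at about 22 s of the 64 s. The lever was raised to its upper stop, the bar slid flush against the back fence and end stop, and the lever pressed back down until it no longer moved, at up to 37 N on the handle. No verdict came back. Early on, a probe of the bar's top with the fingertips read 48 N at the wrist, above the 40 N limit set for the arm and gripper body.

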